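Clip the shelf label over the rack's lip and hold it on its contacts

TASK

Fit the loose electronic shelf label to the small stock rack beside the one already fitted: pick it up, bring it over the free power dock, and push its tongue straight down behind the rack's front lip, display outward, until the label sits fully home on the lip. The dock's sprung contacts push it up again, so keep the label pressed home in the gripper and finish while still holding it there (it is being paired); leave the other things on the bench where they are.

Things in the scene. Friction and masses are not known exactly. Their poses are not given: they have to be found in the camera images.
- label: loose white electronic shelf label, upright on the bench; 84 wide (y), 44 tall (z), 21 mm thick (x -13.5 to +7.5), 70 to 120 g. Origin: in its underside, mid-slot; x points out of its back, the display faces -x. Front: display plate 10 thick; top: solid cap z 27 to 44; back: tongue 60 wide, 4 thick. Between them a 7 mm slot (x -3.5 to 3.5), 27 deep, open below and at the sides
- label_grip (a point): point in the label's cap at which to grip across its thickness (x) from above: mid-thickness (x = -3 mm), mid-width, 36 mm above the underside, 8 mm below the top; axes as the label's. The slot's mouth below is flared to about 12 mm; the tongue's end bends back to x = +10.5 mm
- rack: fixed grey sheet-metal stock rack, 380 wide (y), 160 deep (x), front at -x; origin under its middle on the bench. Board 61 mm up. Front lip: upright 3 mm sheet along y, mid-plane x = -78.5 mm, rounded upper edge 100 mm above the bench. A like label is already fitted at y = +138 mm. Stock stands 45 mm or more behind the lip and up to 120 mm above the bench
- dock_home (a point): where the label's origin lies, with the same axes, when fully home on the free dock: 73 mm above the bench in the lip's mid-plane, 27 mm under its upper edge, on which the slot's top then rests. The free dock: black block behind the lip, 82 wide, with two slant-topped cheeks 66 mm apart reaching 15 mm above this point; the tongue goes down between them
- pins (a joint): how far the free dock's row of four sprung brass contacts is pressed down, m: 0 at rest (tops 6 mm above dock_home), 0.006 with the label home, stop at 0.008; the spring pushes up with 4.2 N at 0 and 7.8 N at 0.006
- ssd_2: bystander: white solid-state drive lying flat, 100x70x12 mm, origin in the middle of its underside
- tape_roll2: bystander: roll of masking tape lying flat, 100 mm across, 25 mm high, origin in the middle of its underside
- usb_2: bystander: small red USB stick lying flat, 55x19x9 mm, origin in the middle of its underside

How it is judged (in metres and radians):
On the way, in this order (a step that is already met when the one before it is completed fails the run):
1. the label is held clear of the bench (height (world z) of label above 0.03 m and contact force between the fingers and label above 1 N), for 0.2 s.
2. the label's tongue is behind the lip over the free dock, its plate in front (z of label in the frame of dock_home between -0.004 and 0.016 m and x of label in the frame of dock_home between -0.005 and 0.005 m and y of label in the frame of dock_home between -0.006 and 0.006 m), for 0.1 s.
At the end, for the whole second after the job is handed in: Through the last second the label is clipped over the lip at the free dock, display out, within 2 mm of home in height, 4 mm across and 5 mm along the lip, square and upright within 0.1 rad, contacts pressed over 3.5 mm, at rest, the fingers still holding or pressing it with over 2 N (z of label in the frame of dock_home below 0.002 m and x of label in the frame of dock_home between -0.004 and 0.004 m and y of label in the frame of dock_home between -0.005 and 0.005 m and angle between the x axis of label and the x axis of dock_home, either way round below 0.1 rad and angle between label's own z axis and vertical below 0.1 rad and value of joint pins above 0.0035 m and contact force between the fingers and label above 2 N and linear speed of label below 0.02 m/s); the arm keeps its last pose, push and grip.
It fails at once if a bystander on the bench (drive, tape roll, USB stick) was moved by more than 20 mm (distance of any of ssd_2, tape_roll2, usb_2 from where it was at the start of the episode above 0.02 m).
It also fails if it takes over 40 s, if anything falls off the work surface, if the arm or the gripper's body presses on something with over 40 N, if the wrist force passes 120 N, or if a joint passes its speed limit or range.

ROBOT

A 6-joint arm with a two-finger parallel gripper is mounted at the origin on a cart in front of the work surface, level with it; the furniture and walls round the work are solid. World frame = base frame: x ahead of the robot, y to its left, z up, the work surface at z = 0. Lengths are in mm, angles in rad, forces in N, time in s.
With the tool pointing down it reaches from about 350 to 775 mm from the base axis. Payload 7.3 kg.
Tool frame: the origin (TCP) lies midway between the tips of the shut fingers; the grasp point (between the pads) lies 19 mm behind it; z points along the fingers, y is the line along which they close (so a half turn about z gives the same grasp; the last joint's range is limited). The gripper opens to 92 mm and grips with 3 to 60 N. Pads are 19 mm wide; open, the fingers measure 130 mm over their backs; the gripper's body (75 mm by 190 mm) begins 47 mm behind the grasp point.
Start: joints at [1.128, 0.342, 1.524, -0, 1.275, -0.146], TCP at [153.527, 502.07, 226.741] pointing down, gripper open.
Joint ranges: [-2.53, 2.53], [-0.77, 2.02], [0.04, 2.7], [-1, 4.14], [0.28, 2.66], [-3.11, 3.11]. Speed limits (rad/s): [2.57, 2.57, 3.14, 3.14, 3.14, 3.14].

INTERFACE

Orientations are given as [roll, pitch, yaw] about the fixed x, y, z axes, in that order (R = Rz(yaw) Ry(pitch) Rx(roll)).
In Python, from plant import monitor, optics, workorder gives the robot as it stands. The module is installed in compiled form; this text tells all that it offers.
- The arm moves only by the tool servo_tool, never from a script. Its arguments are lists of equal length, an entry for each row: "linear": the shift along the tool's x, y, z as a fraction of full scale, a list of three; "spin": the turn about the tool's z as a fraction of full scale. In form: {"linear": [[dx, dy, dz], ...], "spin": [spin, ...]}. A call has exactly 8 rows; each row shifts and turns the commanded pose from where the row before left it, along the tool's axes as they then stand; what a row does not reach is not made up. Full scale, the value 1, is 200 mm for a shift and 90 degrees for a turn. A row lasts 1/8 s, in which the tool goes at most 62.5 mm and 10.7 degrees, less where a joint would pass 70% of its speed; a pose out of reach is approached as far as the arm can. A call with a number of a shift or a turn outside -1 to 1 is refused whole. A call with a gripper value outside its range is refused whole. "hand" is the opening, from -1 (shut) to 1 (fully open), set as the call begins (left out, the last holds). The fingers move at their own pace and stop on an object; the grip force is fixed at half the most. Time passes only in rows, so rows that do not move let the fingers close, or fill a call up. It gives the time, the measured TCP pose, the force, the opening and the grip force at its end, in the units of the state.
- monitor.get_obs(): the state, without advancing time (a new reading comes with each control period).
- optics.capture(name): name is "scene" or "top" or "wrist"; returns a dict with "frame" (420x560x3 uint8, blue, green, red), "K" (3x3 intrinsics, pixels), "world_to_cam" (4x4, takes a point from world to camera coordinates). Camera axes: x right, y down, z forward; pixel columns grow to the right and rows downward; lengths in mm; the calibration is good to about 2 mm. The wrist camera is an equidistant fisheye: a pixel r from the principal point sees the ray r / f radians off the axis. A picture is of the moment at which its call begins. There is no depth.
- workorder.close_job(): hands the job in; it is judged then, once.
The state is a dict: "time": time; "joint_positions": joint angles; "dq": joint speeds; "tau": joint torques, N m; "tool_pos": TCP position; "tcp_rot": TCP orientation; "contact_force": force on the tool from outside, world axes, zero at the start; "moment": the same for the moment, N m; "grip_width": finger opening in mm; "finger_force": force on a finger pad.
Only numpy, scipy, OpenCV 4.12 (cv2) and the standard library are available. Lean on these libraries where they do the work, as an engineer would, in place of code of your own. Each camera call takes 0.05 s, during which the arm holds its last target. There are 200 camera calls.

## Working session

There is one attempt and no reset: what is moved stays moved. The work goes in short steps, Python scripts to look and compute and a tool call to move; the robot and the scene stay as the last step left them, time stands still between calls to the robot, and variables do not carry over. Pictures are saved under pics/ and viewed, at most 10 in all, crops included, and the job is handed in when it is done.

Besides the shell and the picture viewer there is one more tool, called after "Emit:" as name([rows], argument=value, ...), one row to a line, values as JSON. servo_tool: Moves the arm, as the interface text tells. Shift numbers are shares of 200 mm and turn numbers shares of 90 degrees, none past 1 either way. Its arguments: {"type":"object","properties":{"linear":{"type":"array","items":{"type":"array","items":{"type":"number","minimum":-1,"maximum":1}}},"spin":{"type":"array","items":{"type":"number","minimum":-1,"maximum":1}},"hand":{"type":"number"}},"required":["linear","spin"]}

```bash
mkdir -p pics; cat > h.py <<'E'
import numpy as np, cv2, json
from plant import monitor, optics, workorder
def cap(n,tag):
    c=optics.capture(n); cv2.imwrite(f'pics/{tag}.png',c['frame']); np.savez(f'pics/{tag}.npz',**{k:np.array(c[k]) for k in('frame','K','world_to_cam')}); return c
def load(tag): return dict(np.load(f'pics/{tag}.npz'))
def ray(c,u,v,fish=False):
    K=c['K'];x=(u-K[0,2])/K[0,0];y=(v-K[1,2])/K[1,1]
    if fish:
        r=np.hypot(x,y)+1e-12; d=np.array([np.sin(r)*x/r,np.sin(r)*y/r,np.cos(r)])
    else: d=np.array([x,y,1.])
    T=c['world_to_cam'];R=T[:3,:3]; return -R.T@T[:3,3], R.T@(d/np.linalg.norm(d))
def onz(c,u,v,z,fish=False):
    o,d=ray(c,u,v,fish); return o+d*(z-o[2])/d[2]
def tri(rs):
    A=np.zeros((3,3));b=np.zeros(3)
    for o,d in rs:
        P=np.eye(3)-np.outer(d,d);A+=P;b+=P@o
    p=np.linalg.solve(A,b); return p,[np.linalg.norm((np.eye(3)-np.outer(d,d))@(p-o)) for o,d in rs]
def proj(c,p,fish=False):
    q=c['world_to_cam']@np.append(p,1.);q=q[:3];K=c['K']
    if fish:
        th=np.arctan2(np.hypot(q[0],q[1]),q[2]);n=np.hypot(q[0],q[1]);x,y=th*q[0]/n,th*q[1]/n
    else: x,y=q[0]/q[2],q[1]/q[2]
    return np.array([K[0,0]*x+K[0,2],K[1,1]*y+K[1,2]])
E
python3 - <<'E'
from h import *
for n in('scene','top','wrist'):
    c=cap(n,n+'0'); print(n,c['K'].tolist(),np.round(c['world_to_cam'],3).tolist())
print(monitor.get_obs())
E
```

```text
scene [[389.0768441531249, 0.0, 275.6271177954829], [0.0, 389.0768441531249, 212.13997520776914], [0.0, 0.0, 1.0]] [[-0.574, -0.819, 0.012, 109.261], [-0.558, 0.38, -0.738, 410.893], [0.599, -0.43, -0.675, 514.348], [0.0, 0.0, 0.0, 1.0]]
top [[430.42060078404126, 0.0, 285.44078657888974], [0.0, 430.42060078404126, 208.87222477638883], [0.0, 0.0, 1.0]] [[-0.016, -1.0, -0.01, -174.945], [-0.997, 0.016, -0.074, 488.896], [0.075, 0.009, -0.997, 898.362], [0.0, 0.0, 0.0, 1.0]]
wrist [[325.19226210127806, 0.0, 277.0328999258429], [0.0, 325.19226210127806, 206.84025292080548], [0.0, 0.0, 1.0]] [[0.292, 0.956, -0.001, -524.823], [0.92, -0.28, 0.275, -35.453], [0.262, -0.081, -0.962, 390.104], [0.0, 0.0, 0.0, 1.0]]
{'time': 0.15, 'joint_positions': array([ 1.12799159e+00,  3.42564718e-01,  1.52476294e+00, -1.79418383e-05,
        1.27541546e+00, -1.45994034e-01]), 'dq': array([-0.00051574, -0.00335177, -0.00217531,  0.00138562,  0.0014819 ,
        0.00095588]), 'tau': array([ 1.62347555e-03, -4.31467259e+01, -2.44353747e+01,  7.19579263e-02,
        5.37294941e-02, -5.08226617e-05]), 'tool_pos': array([153.40091067, 501.78020904, 226.21565629]), 'tcp_rot': array([-3.14045194e+00, -1.50387794e-04,  2.84478710e+00]), 'contact_force': array([0.05052299, 0.69261655, 0.43256826]), 'moment': array([-0.03276698, -0.04249826, -0.00621291]), 'finger_force': 0.0, 'grip_width': 91.56852598363146}
```

View pics/scene0.png

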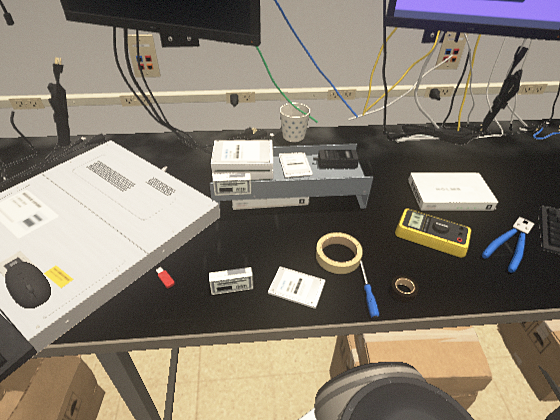

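View pics/top0.png

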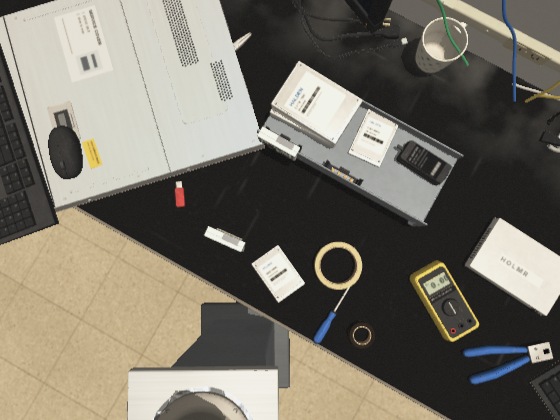

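The scene shows the loose label at about (231,281), display towards the viewer. The rack lip runs across the middle, with the fitted label at (232,184). In the top view the label is at (225,238), the lip runs (260,135) to (425,222), and the free dock is near (345,172).

```bash
python3 - <<'E'
from h import *
a=cv2.imread('pics/top0.png');b=cv2.imread('pics/scene0.png')
f=lambda im,x,y,w,h:cv2.resize(im[y:y+h,x:x+w],None,fx=4,fy=4,interpolation=cv2.INTER_CUBIC)
cv2.imwrite('pics/c1.png',np.vstack([f(a,255,115,190,115)[:, :760], np.hstack([f(a,195,215,60,50), f(b,200,255,60,50), f(a,195,215,70,50)*0])[:, :760]])[:600])
cv2.imwrite('pics/c2.png',f(b,200,130,180,90))
E
```

```text
(no output)
```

View pics/c1.png

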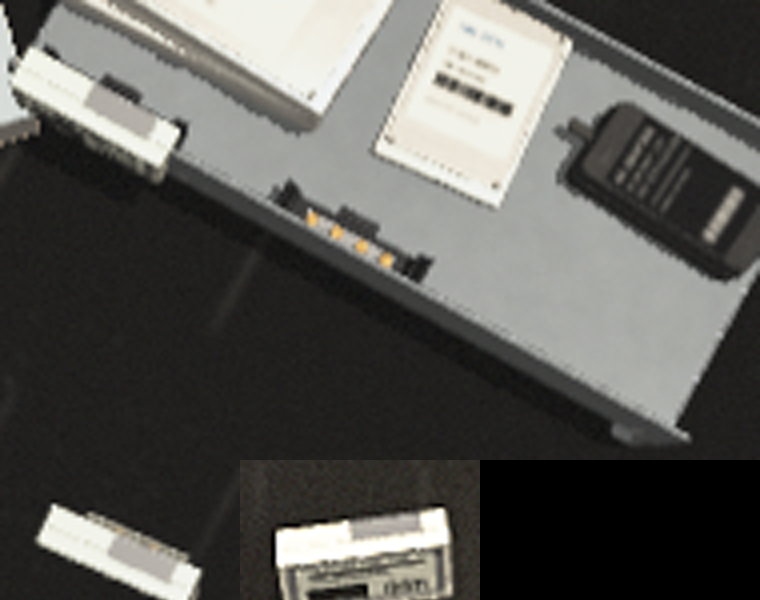

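View pics/c2.png

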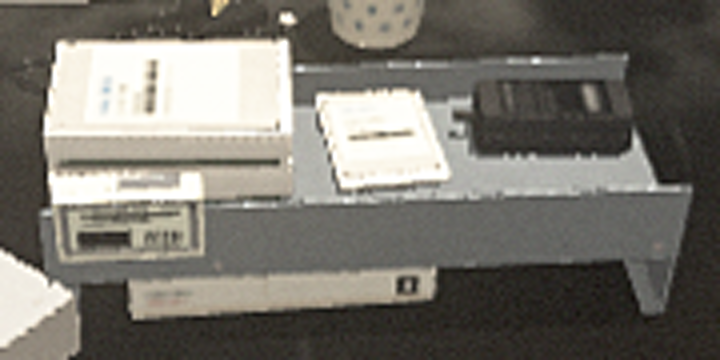

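View pics/wrist0.png

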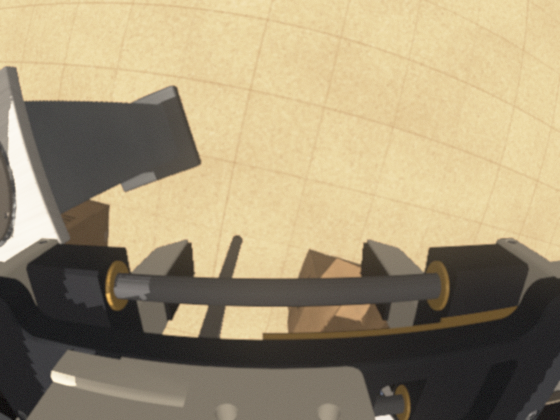

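The crops show the top-view cap corners: back-left (208,226), front-left (204,236), back-right (245,242.5). The four brass contacts sit at about (333,170) to (352,180), and the lip's right end is at (427,224). In the scene view the cap corners are (209,273), (251.7,267), (209.7,282) and (253,275), and the lip ends are (210.5,182) and (372.5,177). The wrist view shows only the floor.

```bash
python3 - <<'E'
from h import *
t=load('top0');s=load('scene0')
def T(n,a,b): 
    p,r=tri([ray(t,*a),ray(s,*b)]);print(n,p.round(1),np.round(r,1));return p
T('lipR',(427,224),(372.5,177))
bl=T('BL',(208,226.2),(209,272.8));fl=T('FL',(204.2,235.7),(209.7,282));br=T('BR',(245,242.5),(251.7,267))
# lip line at z=100, top view
for u,v in((300,153.7),(327,168.5),(352,182.4),(427,224)): print('lip',onz(t,u,v,100).round(1))
im=t['frame'];hsv=cv2.cvtColor(im,cv2.COLOR_BGR2HSV)
m=cv2.inRange(hsv,(8,90,120),(28,255,255));m[:150]=0;m[200:]=0;m[:,:315]=0;m[:,375:]=0
n,l,st,ce=cv2.connectedComponentsWithStats(m)
for i in range(1,n): print(st[i][4],ce[i],onz(t,*ce[i],79).round(1))
g=cv2.cvtColor(im,cv2.COLOR_BGR2GRAY)
for name,im_,(x,y,w,h),c in(('top',t['frame'],(195,215,60,45),t),):
    g=cv2.cvtColor(im_,cv2.COLOR_BGR2GRAY)[y:y+h,x:x+w]
    k=(g>110).astype(np.uint8);n,l,st,ce=cv2.connectedComponentsWithStats(k);i=1+np.argmax(st[1:,4])
    box=cv2.boxPoints(cv2.minAreaRect(np.argwhere(l==i)[:,::-1].astype(np.float32)))+[x,y]
    print([onz(c,*q,44).round(1).tolist() for q in box],box.round(1).tolist())
for z in (100,): print('dark posts',onz(t,255+285/4,115+192/4,88).round(1),onz(t,255+425/4,115+268/4,88).round(1))
E
```

```text
lipR [ 446.6 -456.4   95.8] [0.3 0.3]
BL [451.  -22.2  42.6] [0.2 0.2]
FL [431.7 -13.6  40.4] [0.5 0.5]
BR [416.  -98.8  42.9] [0.2 0.2]
lip [ 587.4 -213.6  100. ]
lip [ 557.3 -265.6  100. ]
lip [ 529.3 -313.4  100. ]
lip [ 446.3 -455.2  100. ]
5 [332.6 169.2] [ 559.3 -278.6   79. ]
8 [339.  172.5] [ 552.4 -291.2   79. ]
7 [345.         176.28571429] [ 544.6 -302.9   79. ]
9 [351.11111111 179.33333333] [ 538.3 -314.9   79. ]
[[432.0, -13.1, 44.0], [455.6, -23.7, 44.0], [419.1, -102.9, 44.0], [395.7, -92.2, 44.0]] [[203.4, 235.4], [208.5, 223.9], [247.0, 241.0], [241.9, 252.5]]
dark posts [ 570.4 -265.4   88. ] [ 531.4 -333.4   88. ]
```

```bash
cat > plan.py <<'E'
from h import *
# poses: rows of (x,y,z,yaw); prints the rows' fractions, accumulated on the rounded command
def plan(cur,poses):
    p=np.array(cur[:3]);w=cur[3];L=[];S=[]
    for q in poses:
        d=np.array(q[:3])-p
        X=np.array([np.cos(w),np.sin(w),0]);Y=np.array([np.sin(w),-np.cos(w),0]);Z=np.array([0,0,-1])
        l=np.round([d@X/200,d@Y/200,d@Z/200],3); s=round(-(q[3]-w)/(np.pi/2),3)
        p=p+200*(l[0]*X+l[1]*Y+l[2]*Z); w-=s*np.pi/2; L.append(l.tolist());S.append(s)
    for i in range(0,len(L),8): print(json.dumps({"linear":L[i:i+8],"spin":S[i:i+8]}))
def cur():
    o=monitor.get_obs(); return (*o['tool_pos'],o['tcp_rot'][2])
E
python3 - <<'E'
from plan import *
a=np.arctan2(502.07,153.527);b=np.arctan2(-56,424);ra=525;rb=427.7
P=[]
for i in range(1,17):
    f=i/16;t=a+(b-a)*f;r=ra+(rb-ra)*f
    P.append((r*np.cos(t),r*np.sin(t),226.7-46.7*f,2.8449+(1.142-2.8449)*f))
plan((153.527,502.07,226.741,2.8449),P)
E
```

```text
{"linear": [[-0.228, -0.041, 0.015], [-0.225, -0.036, 0.014], [-0.224, -0.031, 0.015], [-0.221, -0.028, 0.015], [-0.22, -0.024, 0.014], [-0.217, -0.02, 0.015], [-0.214, -0.015, 0.014], [-0.213, -0.013, 0.015]], "spin": [0.068, 0.068, 0.067, 0.068, 0.068, 0.068, 0.067, 0.068]}
{"linear": [[-0.209, -0.008, 0.015], [-0.208, -0.005, 0.014], [-0.204, -0.001, 0.015], [-0.203, 0.002, 0.014], [-0.199, 0.005, 0.015], [-0.197, 0.008, 0.015], [-0.193, 0.012, 0.014], [-0.191, 0.014, 0.015]], "spin": [0.068, 0.068, 0.067, 0.068, 0.068, 0.068, 0.067, 0.068]}
```

Emit:
servo_tool([
  [-0.228,-0.041,0.015],
  [-0.225,-0.036,0.014],
  [-0.224,-0.031,0.015],
  [-0.221,-0.028,0.015],
  [-0.22,-0.024,0.014],
  [-0.217,-0.02,0.015],
  [-0.214,-0.015,0.014],
  [-0.213,-0.013,0.015],
], spin=[0.068,0.068,0.067,0.068,0.068,0.068,0.067,0.068])

```text
time: 1.15
tool_pos: [401.3, 256.2, 203.0]
tcp_rot: [-3.141, -0.0, 1.99]
contact_force: [0.5, 0.1, 0.6]
grip_width: 91.7
finger_force: 0.0
```

Emit:
servo_tool([
  [-0.209,-0.008,0.015],
  [-0.208,-0.005,0.014],
  [-0.204,-0.001,0.015],
  [-0.203,0.002,0.014],
  [-0.199,0.005,0.015],
  [-0.197,0.008,0.015],
  [-0.193,0.012,0.014],
  [-0.191,0.014,0.015],
], spin=[0.068,0.068,0.067,0.068,0.068,0.068,0.067,0.068])

```text
time: 2.15
tool_pos: [423.6, -57.2, 179.7]
tcp_rot: [-3.141, -0.0, 1.138]
contact_force: [-0.1, -0.7, -0.6]
grip_width: 91.5
finger_force: 0.0
```

```bash
python3 - <<'E'
from h import *
c=cap('wrist','w1');o=monitor.get_obs();print(o['time'],o['tool_pos'],o['tcp_rot'])
print((-c['world_to_cam'][:3,:3].T@c['world_to_cam'][:3,3]).round(1))
E
```

```text
2.2 [422.65121468 -60.23231014 179.29449707] [-3.14108046e+00  2.22639714e-03  1.13300147e+00]
[455.5  10.2 337.8]
```

View pics/w1.png

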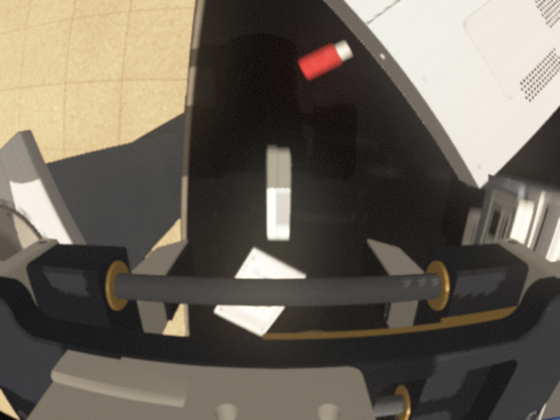

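The label shows at wrist pixels (266..291, 146..240), with the USB stick at (325,61) and the drive at (260,290). Next I'm measuring the label's edges here.

```bash
python3 - <<'E'
from h import *
o=monitor.get_obs();print(o['time'],o['tool_pos'],o['tcp_rot'],o['dq'].round(3))
c=cap('wrist','w2')
g=cv2.cvtColor(c['frame'],cv2.COLOR_BGR2GRAY)
x,y,w,h=255,135,50,112
k=(g[y:y+h,x:x+w]>95).astype(np.uint8);n,l,st,ce=cv2.connectedComponentsWithStats(k);i=1+np.argmax(st[1:,4])
print(st[i])
pts=np.argwhere(l==i)[:,::-1].astype(np.float32)
box=cv2.boxPoints(cv2.minAreaRect(pts))+[x,y];print(box.round(1).tolist())
W=[onz(c,*q,44,True)[:2].round(1).tolist() for q in box];print(W,np.mean(W,0))
cv2.imwrite('pics/c3.png',cv2.resize(c['frame'][130:250,240:320],None,fx=5,fy=5,interpolation=cv2.INTER_CUBIC))
t=load('top0');s=load('scene0')
R=np.array(W)
E
```

```text
2.2 [422.65121468 -60.23231014 179.29449707] [-3.14108046e+00  2.22639714e-03  1.13300147e+00] [ 0.076  0.007 -0.016  0.025  0.016 -0.026]
[  10    6   26   93 2278]
[[265.0, 141.0], [290.0, 141.0], [290.0, 233.0], [265.0, 233.0]]
[[435.5, -8.8], [455.8, -18.3], [419.4, -98.2], [397.6, -88.0]] [427.075 -53.325]
```

View pics/c3.png

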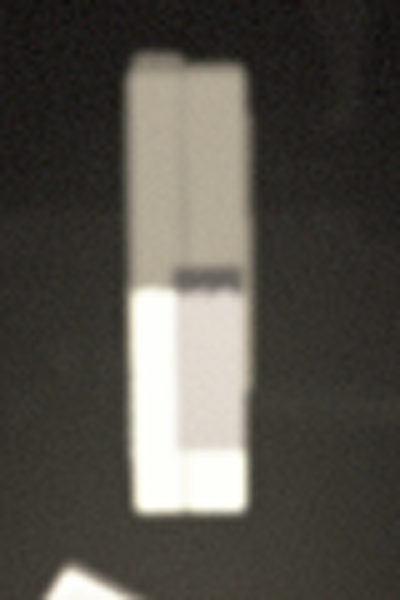

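```bash
python3 - <<'E'
from h import *
o=monitor.get_obs();print(o['tool_pos'],o['tcp_rot'])
w=load('w2');t=load('top0');s=load('scene0')
C={'FL':(266,142.5),'BL':(289.3,142.5),'FR':(267,232.7),'BR':(289.3,232.7)}
P={k:onz(w,*v,44,True) for k,v in C.items()}
for k in P: print(k,P[k].round(1))
print('c',np.mean(list(P.values()),0), 'yaw',[np.arctan2(-(P[a]-P[b])[0],(P[a]-P[b])[1]).round(4) for a,b in(('FL','FR'),('BL','BR'))])
for k,a,b in(('BL',(208,226.2),(209,272.8)),('FL',(204.2,235.7),(209.7,282)),('BR',(245,242.5),(251.7,267))):
    p,r=tri([ray(w,*C[k],True),ray(t,*a),ray(s,*b)]);print(k,p.round(1),np.round(r,1))
c2=cap('wrist','w3');print(np.abs(c2['world_to_cam']-w['world_to_cam']).max())
o=monitor.get_obs();print(o['tool_pos'],o['tcp_rot'])
E
```

```text
[423.07646195 -58.36893372 179.4840978 ] [-3.14072196e+00  8.23098968e-04  1.13663215e+00]
FL [435.7 -10.4  44. ]
BL [454.7 -19.3  44. ]
FR [399.5 -88.6  44. ]
BR [418.9 -97.7  44. ]
c [427.21045137 -53.986212    44.        ] yaw [np.float64(-0.4342), np.float64(-0.4281)]
BL [452.8 -21.4  40.2] [2.6 1.9 1.3]
FL [433.5 -12.7  37.8] [2.7 2.1 1.2]
BR [417.2 -99.   41. ] [1.4 1.3 0.8]
0.5658425103602838
[423.50707733 -57.02088987 179.69850569] [-3.14094273e+00 -4.71655057e-05  1.13929010e+00]
```

Emit:
servo_tool([
  [0.007,0.005,0.1],
  [0,0,0.18],
  [0,0,0.18],
  [0,0,0.18],
  [0,0,0.12],
  [0,0,0.055],
  [0,0,0],
  [0,0,0],
], spin=[0,0,0,0,0,0,0,0])

```text
time: 3.3
tool_pos: [426.1, -55.0, 17.7]
tcp_rot: [3.14, -0.0, 1.143]
contact_force: [0.5, 0.1, -0.2]
grip_width: 91.6
finger_force: 0.0
```

Emit:
servo_tool([
  [0,0,0],
  [0,0,0],
  [0,0,0],
  [0,0,0],
  [0,0,0],
  [0,0,0],
  [0,0,0],
  [0,0,0],
], spin=[0,0,0,0,0,0,0,0], hand=-1)

```text
time: 4.3
tool_pos: [425.4, -55.0, 16.9]
tcp_rot: [-3.142, -0.0, 1.142]
contact_force: [-0.4, 0.3, -0.6]
grip_width: 20.9
finger_force: 30.0
```

```bash
python3 - <<'E'
from plan import *
a=np.array((425.5,-55.2,17,1.142));P=[]
for z in (40,80,120,150,160,160,160,160): P.append((*a[:2],z,1.142))
b=np.array((539.1,-291.3,160,1.0425));a=np.array(P[-1])
for f in (.1,.27,.45,.63,.8,.93,1,1): P.append(a+(b-a)*f)
plan((425.5,-55.2,17,1.142),P)
E
```

```text
{"linear": [[0.0, 0.0, -0.115], [0.0, 0.0, -0.2], [0.0, 0.0, -0.2], [0.0, 0.0, -0.15], [0.0, 0.0, -0.05], [0.0, 0.0, 0.0], [0.0, 0.0, 0.0], [0.0, 0.0, 0.0]], "spin": [-0.0, -0.0, -0.0, -0.0, -0.0, -0.0, -0.0, -0.0]}
{"linear": [[-0.084, 0.101, 0.0], [-0.14, 0.172, 0.0], [-0.146, 0.186, 0.0], [-0.143, 0.188, 0.0], [-0.131, 0.18, 0.0], [-0.098, 0.139, 0.0], [-0.052, 0.075, 0.0], [0.0, 0.0, 0.0]], "spin": [0.006, 0.011, 0.012, 0.011, 0.011, 0.008, 0.004, 0.0]}
```

Emit:
servo_tool([
  [0,0,-0.115],
  [0,0,-0.2],
  [0,0,-0.2],
  [0,0,-0.15],
  [0,0,-0.05],
  [0,0,0],
  [0,0,0],
  [0,0,0],
], spin=[0,0,0,0,0,0,0,0])

```text
time: 5.3
tool_pos: [424.8, -54.9, 158.8]
tcp_rot: [-3.139, 0.0, 1.142]
contact_force: [0.1, -0.7, -1.6]
grip_width: 21.0
finger_force: 30.0
```

Emit:
servo_tool([
  [-0.084,0.101,0.0],
  [-0.14,0.172,0.0],
  [-0.146,0.186,0.0],
  [-0.143,0.188,0.0],
  [-0.131,0.18,0.0],
  [-0.098,0.139,0.0],
  [-0.052,0.075,0.0],
  [0.0,0.0,0.0],
], spin=[0.006,0.011,0.012,0.011,0.011,0.008,0.004,0.0])

```text
time: 6.3
tool_pos: [538.7, -291.9, 158.4]
tcp_rot: [-3.14, -0.0, 1.042]
contact_force: [0.0, 1.1, -1.2]
grip_width: 20.9
finger_force: 30.0
```

```bash
python3 - <<'E'
from h import *
a=cap('scene','s4');b=cap('wrist','w4');c=cap('top','t4');o=monitor.get_obs();print(o['time'],o['tool_pos'],o['tcp_rot'],o['contact_force'],o['finger_force'])
f=lambda im,x,y,w,h,k:cv2.resize(im[y:y+h,x:x+w],None,fx=k,fy=k,interpolation=cv2.INTER_CUBIC)
p=proj(a,o['tool_pos']).astype(int);print(p,proj(b,o['tool_pos'],True),proj(c,o['tool_pos']))
x,y=p[0]-50,p[1]-35
print('crop origin',x,y)
cv2.imwrite('pics/c4.png',np.vstack([np.hstack([f(a['frame'],x,y,100,75,4),f(c['frame'],290,125,100,75,4)]),np.hstack([f(b['frame'],180,130,266,200,1.5),np.zeros((300,401,3),np.uint8)])]))
E
```

```text
6.45 [ 538.47943399 -290.12366292  159.32095716] [-3.13997716e+00 -4.16501738e-04  1.04369726e+00] [ 0.48148036 -0.79904828 -1.09426638] 29.982236623764038
[293 158] [275.07799468 259.1614539 ] [343.67437472 173.09011503]
crop origin 243 123
```

View pics/c4.png

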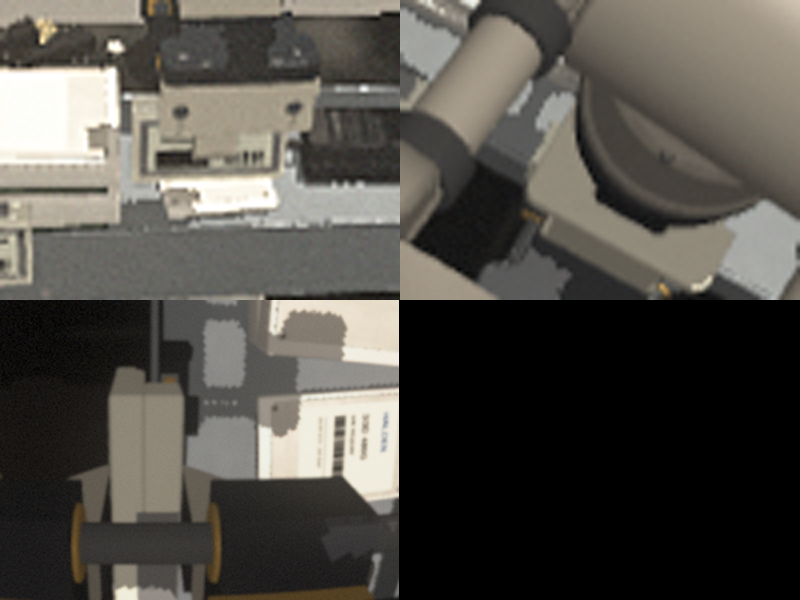

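The label is held upright with its display facing outward; in the scene view its plate runs from (278,167) to (313,166). The wrist view shows the lip line at about (283,130..180) just past the label's left end. I'm zooming in there.

```bash
python3 - <<'E'
from h import *
b=cap('wrist','w5');o=monitor.get_obs();print(o['time'],o['tool_pos'],o['tcp_rot'])
im=b['frame'][70:220,225:325]; k=cv2.resize(im,None,fx=4,fy=4,interpolation=cv2.INTER_CUBIC)
cv2.imwrite('pics/c5.png',np.hstack([k,(255*(k/255.)**0.45).astype(np.uint8)]))
# where things should show if all is as assumed
yw=-0.5285;X=np.array([np.cos(yw),np.sin(yw),0]);Y=np.array([-np.sin(yw),np.cos(yw),0]);Z=np.array([0,0,1.])
L=np.array([539.1,-291.3,143])+3*X; H=np.array([541.7,-292.8,73])
for n,B,q in (('capF',L,(-13.5,42,44)),('capB',L,(7.5,42,44)),('plate bot',L,(-13.5,42,0)),('lip42',H,(0,42,27)),('lip80',H,(0,80,27)),('lip130',H,(0,130,27)),('cheek in',H,(8,33,15))):
    print(n,proj(b,B+q[0]*X+q[1]*Y+q[2]*Z,True).round(1))
E
```

```text
6.5 [ 538.58828082 -290.0905267   159.61895569] [-3.14049974e+00 -3.24734267e-04  1.04390697e+00]
capF [252.9 197.6]
capB [303.5 197.7]
plate bot [258.8 177.7]
lip42 [282.4 165.8]
lip80 [282.6 109.4]
lip130 [282.8  36.3]
cheek in [293.2 175.7]
```

View pics/c5.png

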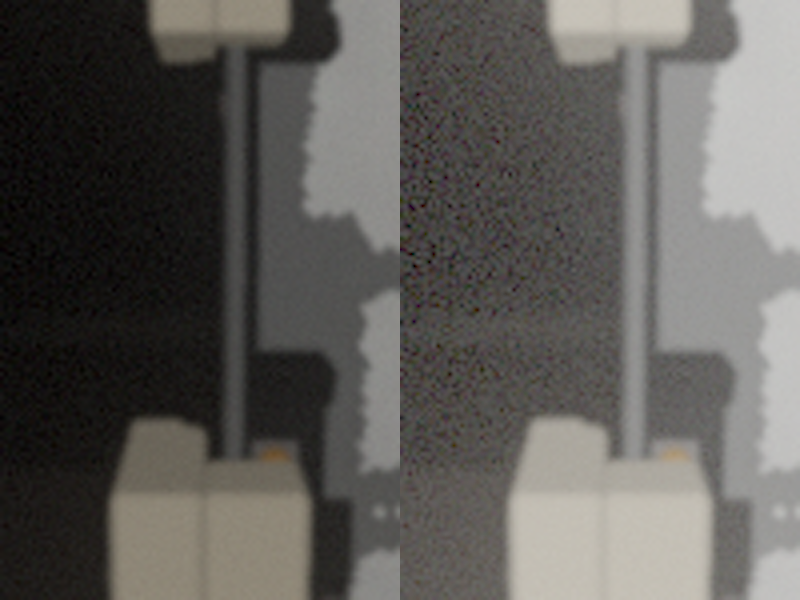

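The crop shows the lip centred at pixel x≈283.4. The held cap spans x 252–302 with its end at row 192.6. The dock's end is at row ≈157.6 and the first pin at (293.9,183.4).

```bash
python3 - <<'E'
from h import *
b=load('w5');t=load('top0')
yw=-0.5285;X=np.array([np.cos(yw),np.sin(yw),0]);Y=np.array([-np.sin(yw),np.cos(yw),0]);H=np.array([541.7,-292.8,73])
loc=lambda p:((p-H)@X,(p-H)@Y)
def show(n,px,z): print(n,np.round(loc(onz(b,*px,z,True)),1))
show('capF',(251.8,192.6),187);show('capB',(301.9,192.6),187);show('plate bot',(258,174.6),143)
show('lip',(283.4,170),100);show('lip',(283.6,90),100)
for z in(73,84,88): show(f'dock end z{z}',(296,157.6),z)
for z in(76,79): show(f'pin z{z}',(293.9,183.4),z)
p,r=tri([ray(b,293.9,183.4,True),ray(t,332.6,169.2)]);print('pin1',p.round(1),np.round(r,1),np.round(loc(p),1))
show('fitted end',(279,77.9),117)
print('top pins',[np.round(loc(onz(t,*q,79)),1).tolist() for q in((332.6,169.2),(339,172.5),(345,176.3),(351.1,179.3))])
p=onz(t,255+170/4,115+165/4,117);print('fitted in top',np.round(loc(p),1))
p=onz(t,427,224,100);print('lipR top',np.round(loc(p),1), 'lipL', np.round(loc(onz(t,258,130,100)),1))
E
```

```text
capF [-13.9  44.1]
capB [ 6.8 44.1]
plate bot [-13.9  43.7]
lip [ 0.7 39.1]
lip [ 0.6 93. ]
dock end z73 [10.7 44.2]
dock end z84 [10.  45.6]
dock end z88 [ 9.8 46.1]
pin z76 [ 9.2 24.9]
pin z79 [ 9.  25.5]
pin1 [ 561.7 -279.5   62.3] [0.8 0.8] [10.6 21.5]
fitted end [-2.5 99.1]
top pins [[8.0, 21.1], [8.4, 6.8], [7.6, -7.3], [8.2, -20.8]]
fitted in top [-10.3  91.9]
lipR top [  -0.5 -188.4] lipL [  0.3 186.4]
```

Emit:
servo_tool([
  [0.01,0.006,0.02],
  [0,0,0.05],
  [0,0,0.06],
  [0,0,0.04],
  [0,0,0.02],
  [0,0,0],
  [0,0,0],
  [0,0,0],
], spin=[0,0,0,0,0,0,0,0])

```text
time: 7.5
tool_pos: [541.2, -290.2, 122.3]
tcp_rot: [3.141, -0.0, 1.043]
contact_force: [-0.4, 0.6, -0.1]
grip_width: 21.1
finger_force: 30.0
```

```bash
python3 - <<'E'
from h import *
b=cap('wrist','w6');o=monitor.get_obs();print(o['time'],o['tool_pos'],o['tcp_rot'],o['contact_force'])
g=cv2.cvtColor(b['frame'],cv2.COLOR_BGR2GRAY).astype(int)
k=cv2.resize(b['frame'][70:220,225:325],None,fx=4,fy=4,interpolation=cv2.INTER_CUBIC)
cv2.imwrite('pics/c6.png',(255*(k/255.)**0.45).astype(np.uint8))
E
```

```text
7.55 [ 541.14277935 -290.12105107  122.25296141] [ 3.14091745e+00 -2.70516074e-05  1.04306501e+00] [-0.67387476 -0.1325157  -1.26105478]
```

View pics/c6.png

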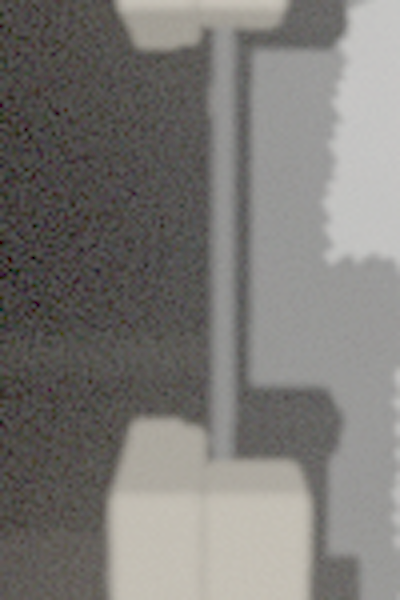

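The lip centre is at x≈280.5, the cap spans x 251.6–302.1 with its end at row 192.6, the dock's end is at row 166.4 and the fitted label's end at row 76.6.

```bash
python3 - <<'E'
from h import *
b=load('w6')
yw=-0.5285;X=np.array([np.cos(yw),np.sin(yw),0]);Y=np.array([-np.sin(yw),np.cos(yw),0]);H=np.array([541.7,-292.8,73])
def show(n,px,z):
    p=onz(b,*px,z,True); print(n,np.round(((p-H)@X,(p-H)@Y),1))
show('capF',(251.6,192.6),149);show('capB',(302.1,192.6),149);show('plate bot',(258,174.6),105)
show('lip',(280.5,170),100);show('lip',(280.8,90),100)
for z in(73,84,88): show(f'dock end z{z}',(293,166.4),z)
show('fitF',(253.6,76.6),117);show('fitB',(296.6,76.6),117)
E
```

```text
capF [-11.8  45.3]
capB [ 9.3 45.3]
plate bot [-11.6  44.9]
lip [ 0.8 46.6]
lip [ 0.9 91.3]
dock end z73 [ 9.2 44.5]
dock end z84 [ 8.6 46.2]
dock end z88 [ 8.4 46.8]
fitF [-12.8  96.8]
fitB [ 8.4 96.8]
```

Emit:
servo_tool([
  [0.006,-0.004,0],
  [0,0,0.01],
  [0,0,0.02],
  [0,0,0.02],
  [0,0,0.02],
  [0,0,0.02],
  [0,0,0.02],
  [0,0,0],
], spin=[0,0,0,0,0,0,0,0])

```text
time: 8.55
tool_pos: [540.7, -288.4, 99.5]
tcp_rot: [-3.141, -0.0, 1.043]
contact_force: [-0.7, 0.3, -0.4]
grip_width: 21.0
finger_force: 30.0
```

Emit:
servo_tool([
  [0,0,0.01],
  [0,0,0.01],
  [0,0,0.01],
  [0,0,0.01],
  [0,0,0.005],
  [0,0,0],
  [0,0,0],
  [0,0,0],
], spin=[0,0,0,0,0,0,0,0])

```text
time: 9.55
tool_pos: [541.0, -288.7, 91.4]
tcp_rot: [3.141, 0.0, 1.043]
contact_force: [-1.8, 1.5, 5.4]
grip_width: 20.6
finger_force: 30.0
```

Emit:
servo_tool([
  [0,0,0.005],
  [0,0,0.005],
  [0,0,0],
  [0,0,0],
  [0,0,0],
  [0,0,0],
  [0,0,0],
  [0,0,0],
], spin=[0,0,0,0,0,0,0,0])

```text
time: 10.55
tool_pos: [541.1, -288.7, 89.9]
tcp_rot: [3.141, 0.0, 1.043]
contact_force: [-2.4, 1.0, 8.5]
grip_width: 20.9
finger_force: 30.0
```

Emit:
servo_tool([
  [0,0,0.005],
  [0,0,0],
  [0,0,0],
  [0,0,0],
  [0,0,0],
  [0,0,0],
  [0,0,0],
  [0,0,0],
], spin=[0,0,0,0,0,0,0,0])

```text
time: 11.55
tool_pos: [541.1, -288.7, 89.8]
tcp_rot: [3.14, 0.0, 1.043]
contact_force: [-4.6, 3.3, 14.7]
grip_width: 20.7
finger_force: 30.0
```

```bash
python3 - <<'E'
from h import *
o=monitor.get_obs();print(o['tool_pos'],o['contact_force'],o['finger_force']);print(workorder.close_job())
E
```

```text
[ 541.08190364 -288.67069522   89.831217  ] [-4.56860991  3.3183718  14.69963922] 29.982299208641052
the job is handed in; nothing more can be done
None
```

I handed the job in with the label pressed home on the free dock and still gripped, at about 15 N upward force and 30 N grip. Its height there matches home to within about 0.2 mm; I inferred that it is seated from the height and force readings, not from a final picture, and the hand-in returned no verdict.

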